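# Fit the spacer sleeve, move the board support one hole out, hold its lock pin home

## Task

Get the board support ready for a longer board. First slip the loose tall spacer sleeve over the bare upright post of the sliding carriage, right down onto the deck, and let go of it; then pull the black knob up to draw the lock pin out of the rail, slide the carriage one hole farther from the fixed head, and let the pin drop fully home in that hole. Finish while still holding the knob with the pin fully down, leave the sleeve on its post, and do not disturb the other things on the bench.

Things in the scene. Friction and masses are not known exactly. Their poses are not given: they have to be found in the camera images.
- rail: aluminium rail bolted down, 340 long (x -215 to 125), 36 wide, 25 high, end feet 70 wide. Four holes in its top (11 long, 12 wide, 14 deep) at x = -40, 0, 40, 80. Origin on the bench under the hole that holds the pin at the start, on the centre line; z up; +x along the rail away from the fixed head: the way the carriage must go
- head (a point): fixed head at the rail's end (rail x = -185): top centre of a dark steel block 50 long, 48 wide, 42 high, whose post already wears a fixed sleeve like the loose one (tip 97 above the bench)
- carriage (a joint): travel of the dark steel carriage along the rail's +x, m: 0 (within 1 mm) at the start, 0.04 with the pin in the next hole; range -0.045 to 0.085; about 2 N friction; a pin in its hole allows about 1.5 mm either way. Its deck is 100 long (rail x -80 to 20 at the start), 48 wide, top 42 above the bench; it carries the bare post and the knob, 55 apart
- plunger (a joint): height of the lock pin, in m: 0 fully home in a hole, about 0.013 when its tip rides on top of the rail, at most 0.022 (stop). A spring presses it down with 6 N at 0 and 10 N at 0.022. The pin is 8 thick with a round tip; hole 11 long.
- knob: black round pull knob on top of the pin, 24 diameter, 32 tall. Origin at the centre of its underside, 64 above the bench when the pin is home (22 above the carriage's deck, over a brass bush of 18 diameter); z up; rises with the pin and travels with the carriage. It is directly above the pin.
- post_base (a point): foot of the carriage's bare steel post, on the deck's top, 42 above the bench; axes as the rail's (x along the rail away from the fixed head, z up). Post 10 diameter, 55 tall, the last 10 tapered to 3 diameter. The knob stands 55 from it, on the +x side. Moves with the carriage.
- post_top (a point): tip of the same post, 97 above the bench; axes as the rail's
- sleeve: loose plain aluminium spacer sleeve, a tube standing upright on the bench: 24 outer diameter, 13 bore, 40 tall, 30 to 55 g, open at both ends, either end up. Origin at the centre of its underside as it stands at the start; z along its axis. It stands in one of three places left of the rail, the collar and the capacitor in the others.
- sleeve_mid (a point): middle of the sleeve, on its axis, 20 from either end; 20 above the deck when it is fitted
- collar: bystander: low wide aluminium ring, 40 outer diameter, 14 tall. Origin at the centre of its underside
- capacitor: bystander: black solid capacitor can, 32 diameter, 50 tall, closed top. Origin at the centre of its underside
- multimeter: bystander: orange multimeter lying on its back, 200 x 95 x 53. Origin at the centre of its underside
- screwdriver: bystander: screwdriver lying on the bench
- module: bystander: black module block, 75 x 50 x 28. Origin at the centre of its underside
- screw_jar: bystander: small jar, 54 diameter, 60 tall. Origin at the centre of its underside
- terminal: bystander: green terminal block, 22 x 50 x 18. Origin at the centre of its underside
- circuit_board: bystander: green circuit board, 90 x 130, parts up to 20 high. Origin at the centre of its underside
Not all that is in view belongs to the job. What is shaped like the sleeve but orange or yellow is not meant.

How it is judged:
On the way, in this order (a step that is already met when the one before it is completed fails the run):
1. the sleeve is over the carriage's post, down on the deck, and let go (horizontal distance between sleeve_mid and post_base below 0.003 m and z of sleeve_mid in the frame of post_base between 0.0165 and 0.0235 m and contact force between the fingers and sleeve below 0.1 N), for 0.2 s.
2. the pin is drawn up out of its first hole by the knob (value of joint plunger above 0.009 m and value of joint carriage below 0.01 m and contact force between the fingers and knob above 1 N), for 0.1 s.
3. the carriage is at the next hole with the pin fully home (value of joint carriage between 0.0365 and 0.0435 m and value of joint plunger below 0.0025 m), for 0.2 s.
At the end, for the whole second after the job is handed in: The gripper still holds the knob (more than 2 N of contact), the carriage is one hole out (0.04 m, within 3.5 mm), the pin is down within 2.5 mm of fully home, and the sleeve, not touched, sits on the carriage's post within 3 mm sideways and 3.5 mm in height of fully seated (all of step 1 and all of step 3 and contact force between the fingers and knob above 2 N); the arm keeps its last pose, push and grip.
It fails at once if another thing on the bench is pushed more than 30 mm (distance of any of collar, capacitor, multimeter, screwdriver, module, screw_jar, terminal, circuit_board from where it was at the start of the episode above 0.03 m).
It also fails if it takes over 48 s, if anything falls off the work surface, if the arm or the gripper's body presses on something with over 40 N, if the wrist force passes 120 N, or if a joint passes its speed limit or range.

## Robot

A 6-joint arm with a two-finger parallel gripper is mounted at the origin on the work surface. World frame = base frame: x ahead of the robot, y to its left, z up, the work surface at z = 0. Lengths are in m, angles in rad, forces in N, time in s.
With the tool pointing down it reaches from about 0.35 to 0.8 m from the base axis. Payload 7.3 kg.
Tool frame: the origin (TCP) lies midway between the tips of the shut fingers; the grasp point (between the pads) lies 19 mm behind it (manip.grip_depth is the z of the grasp point in the tool frame, in m); z points along the fingers, y is the line along which they close (so a half turn about z gives the same grasp; the last joint's range is limited). The gripper opens to 85 mm and grips with 20 to 120 N. Pads are 22 mm wide; open, the fingers measure 114 mm over their backs; the gripper's body (76 mm by 85 mm) begins 54 mm behind the grasp point. The pads swing forward as they close: fully open they stand 13 mm farther back than shut.
Start: joints at [1.164, 0.342, 1.524, -0, 1.275, -0.146], TCP at [0.135, 0.507, 0.208] pointing down, gripper open.
Joint ranges: [-2.53, 2.53], [-0.77, 2.02], [0.04, 2.7], [-1, 4.14], [0.28, 2.66], [-3.11, 3.11]. Speed limits (rad/s): [2.57, 2.57, 3.14, 3.14, 3.14, 3.14].

## Interface

Orientations are given as a unit quaternion [x, y, z, w].
In Python, from rig import readout, viewer, manip gives the robot as it stands. The module is installed in compiled form; this text tells all that it offers.
- The arm moves only by the tool send_rows, never from a script. Its argument "targets" is a list that holds one entry, the list of rows, each a list of 5 numbers: the opening, from 0 (shut) to 1 (fully open), then the shift along the world's x, y, z normalised to -1 to 1, where 1 is 0.3 m, then the turn about the world's z normalised to -1 to 1, where 1 is 180 degrees. A call has 1 to 10 rows; each row shifts and turns the commanded pose from where the row before left it; what a row does not reach is not made up. A row lasts 1/12 s, in which the tool goes at most 41.7 mm and 7.16 degrees, less where a joint would pass 70% of its speed; a pose out of reach is approached as far as the arm can. A call with a number of a shift or a turn outside -1 to 1 is refused whole. A call with a gripper value outside its range is refused whole. The fingers move at their own pace and stop on an object; the grip force is fixed at half the most. Time passes only in rows, so rows that do not move let the fingers close. It gives the time, the measured TCP pose, the force, the opening and the grip force at its end, in the units of the state.
- readout.observe(): the state, without advancing time (a new reading comes with each control period).
- viewer.camera(name): name is "scene" or "top" or "wrist"; returns the picture (400x640x3 uint8, red, green, blue); there is no depth.
- viewer.calibration(name): a dict with "camera_matrix" (3x3 intrinsics, pixels), "view" (4x4, takes a point from world to camera coordinates). Camera axes: x right, y down, z forward; pixel columns grow to the right and rows downward; lengths in m; the calibration is good to about 2 mm. The wrist camera is an equidistant fisheye: a pixel r from the principal point sees the ray r / f radians off the axis. A picture is of the moment at which its call begins: read the wrist's pose just before it. calibration takes no time and is no camera call; for the wrist camera it gives the pose at the moment of the call.
- manip.job_done(): hands the job in; it is judged then, once.
The state is a dict: "time": time; "joint_pos": joint angles; "joint_vel": joint speeds; "joint_efforts": joint torques, N m; "tcp_pos": TCP position; "tcp_rot": TCP orientation; "force": force on the tool from outside, world axes, zero at the start; "wrist_torque": the same for the moment, N m; "grip_width": opening from 0.0 (shut) to 1.0 (fully open); "gripper_force": force on a finger pad.
Only numpy, scipy, OpenCV 4.12 (cv2) and the standard library are available. Lean on these libraries where they do the work, as an engineer would, in place of code of your own. Each camera call takes 0.05 s, during which the arm holds its last target. There are 200 camera calls.

## Working session

There is one attempt and no reset: what is moved stays moved. The work goes in short steps, Python scripts to look and compute and a tool call to move; the robot and the scene stay as the last step left them, time stands still between calls to the robot, and variables do not carry over. Pictures are saved under pics/ and viewed, at most 10 in all, crops included, and the job is handed in when it is done.

Besides the shell and the picture viewer there is one more tool, called as name([rows], argument=value, ...), one row to a line, values as JSON. send_rows: Moves the arm, as the interface text tells. Scaled input: -1 to 1 covers 0.3 m each way for a shift and 180 degrees each way for a turn. Its arguments: {"type":"object","properties":{"targets":{"type":"array"}},"required":["targets"]}

```bash
mkdir -p pics
cat > h.py <<'E'
import numpy as np, cv2
from rig import readout, viewer, manip
def snap(n,f):
    c=viewer.calibration(n); im=viewer.camera(n); cv2.imwrite(f'pics/{f}.png',im[:,:,::-1]); np.savez(f'pics/{f}.npz',K=c['camera_matrix'],V=c['view'],im=im); return im
def ray(f,uv,fish=False):
    d=np.load(f'pics/{f}.npz');K,V=d['K'],d['V']
    x=(uv[0]-K[0,2])/K[0,0];y=(uv[1]-K[1,2])/K[1,1]
    if fish:
        r=np.hypot(x,y);s=np.sin(r)/r if r>1e-9 else 1;v=np.array([x*s,y*s,np.cos(r)])
    else: v=np.array([x,y,1.])
    R=V[:3,:3];return -R.T@V[:3,3],R.T@v/np.linalg.norm(v)
def atz(f,uv,z,fish=False):
    o,d=ray(f,uv,fish);return o+d*(z-o[2])/d[2]
def tri(*obs):
    A=np.zeros((3,3));b=np.zeros(3);L=[]
    for o in obs:
        p,d=ray(*o);M=np.eye(3)-np.outer(d,d);A+=M;b+=M@p;L.append((p,M))
    X=np.linalg.solve(A,b);return X,[float(np.linalg.norm(M@(X-p))) for p,M in L]
def proj(f,P,fish=False):
    d=np.load(f'pics/{f}.npz');K,V=d['K'],d['V'];c=V[:3,:3]@np.array(P)+V[:3,3]
    if fish:
        th=np.arctan2(np.hypot(c[0],c[1]),c[2]);h=np.hypot(c[0],c[1]);q=c[:2]/h*th
    else:q=c[:2]/c[2]
    return q[0]*K[0,0]+K[0,2],q[1]*K[1,1]+K[1,2]
def crop(f,x,y,w,h,s,out):
    im=np.load(f'pics/{f}.npz')['im'][y:y+h,x:x+w,::-1]
    cv2.imwrite(f'pics/{out}.png',cv2.resize(im,None,fx=s,fy=s,interpolation=cv2.INTER_CUBIC))
E
python3 - <<'E'
from h import *
a=snap('scene','s0');b=snap('top','t0');w=snap('wrist','w0')
r=lambda i:cv2.resize(i,(640,400))
# stacked pair scaled
cv2.imwrite('pics/st.png',np.vstack([cv2.resize(a,(480,300)),cv2.resize(w,(480,300))])[:,:,::-1])
np.set_printoptions(precision=3,suppress=True)
for n in('scene','top','wrist'):
    c=viewer.calibration(n);print(n,c['camera_matrix'].tolist());print(c['view'])
print(readout.observe(),manip.grip_depth)
E
```

```text
scene [[378.68141827754044, 0.0, 325.34804824070375], [0.0, 378.68141827754044, 209.39315907075286], [0.0, 0.0, 1.0]]
[[-0.702  0.712  0.007  0.383]
 [ 0.445  0.446 -0.777 -0.173]
 [-0.556 -0.542 -0.63   1.426]
 [ 0.     0.     0.     1.   ]]
top [[399.2397361057591, 0.0, 327.75886540123633], [0.0, 399.2397361057591, 198.07649961910028], [0.0, 0.0, 1.0]]
[[-0.021 -1.     0.005  0.001]
 [-0.985  0.019 -0.171  0.536]
 [ 0.171 -0.009 -0.985  1.263]
 [ 0.     0.     0.     1.   ]]
wrist [[309.70691628693146, 0.0, 323.1848925107477], [0.0, 309.70691628693146, 201.0295544501371], [0.0, 0.0, 1.0]]
[[ 0.257  0.966 -0.001 -0.524]
 [ 0.925 -0.245  0.291 -0.039]
 [ 0.281 -0.076 -0.957  0.378]
 [ 0.     0.     0.     1.   ]]
{'time': 0.15, 'joint_pos': array([ 1.164,  0.343,  1.525, -0.   ,  1.275, -0.146]), 'joint_vel': array([ 0.002, -0.002, -0.002,  0.001,  0.001,  0.002]), 'joint_efforts': array([  0.001, -43.392, -24.614,  -0.   ,   0.006,   0.   ]), 'tcp_pos': array([0.135, 0.507, 0.208]), 'tcp_rot': array([ 0.13 ,  0.992, -0.001, -0.   ]), 'force': array([-0.217, -0.41 , -0.267]), 'wrist_torque': array([-0.023,  0.007, -0.028]), 'gripper_force': 0.0, 'grip_width': 0.9988764338512961} -0.0187
```

View pics/t0.png

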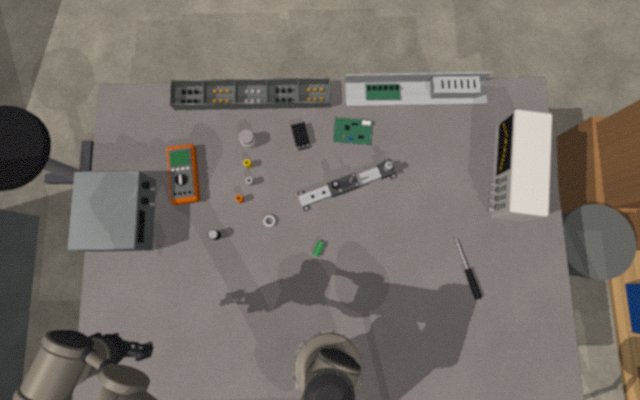

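View pics/st.png

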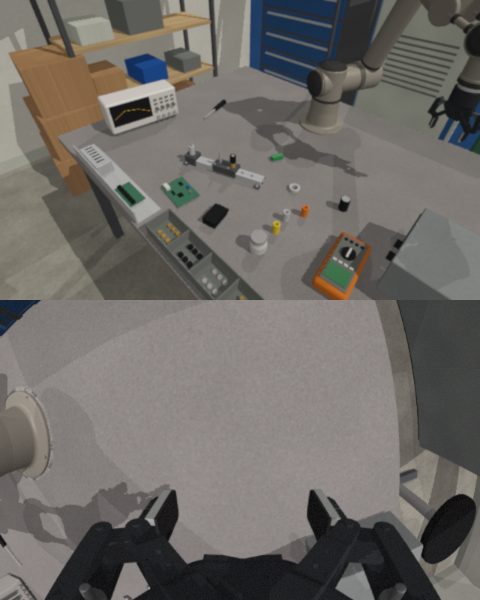

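Top view: candidates shaped like the sleeve are grey (249,181), yellow (247,163) and orange (240,198). The plain aluminium one is grey (249,181). The collar is at (269,221) and the capacitor at (214,235). The rail has its head at about (388,167) and its far end at about (305,200). I'll confirm in enlarged crops.

Run:
```python
from h import *
t=np.load('pics/t0.npz')['im'];s=np.load('pics/s0.npz')['im']
r=lambda i,x,y,w,h:cv2.resize(i[y:y+h,x:x+w],(400,300),interpolation=cv2.INTER_CUBIC)
a=np.hstack([r(t,295,150,107,80),r(t,220,150,67,50)])
b=np.hstack([r(s,235,185,120,90),r(s,340,250,80,60)])
cv2.imwrite('pics/m1.png',np.vstack([a,b])[:,:,::-1])
```

```text
(no output)
```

View pics/m1.png

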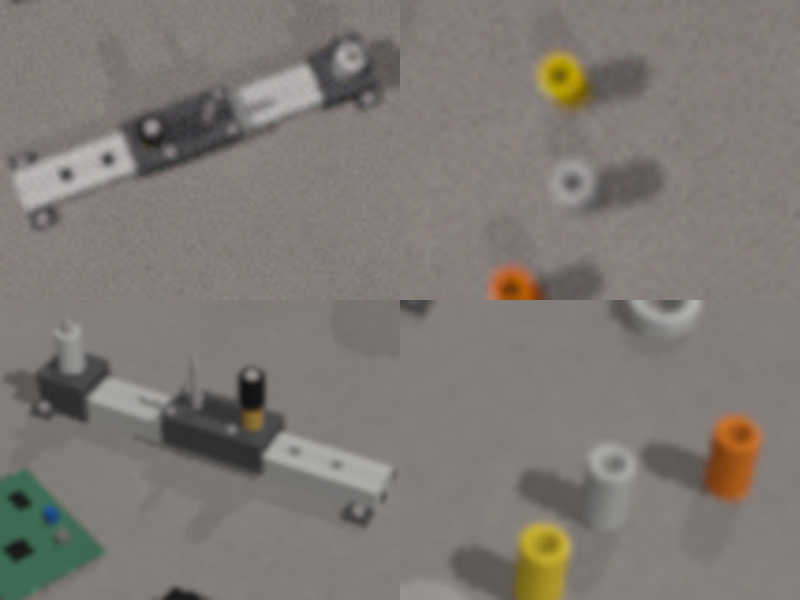

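Grey tube at crop (572,182)/(612,463) is the plain tall aluminium sleeve. The yellow and orange tubes are decoys. Post tip is at scene crop (195,360), and knob top at crop (151,128)/(252,373).

Run:
```python
from h import *
np.set_printoptions(precision=4,suppress=True)
T=lambda x,y:(295+x/3.738-.4,150+y/3.75-.4)
S=lambda x,y:(235+x/3.333-.4,185+(y-300)/3.333-.4)
sl=tri(('t0',(248.4,180.1)),('s0',(382,282.2)));print('sleeve top',sl)
kn=tri(('t0',T(151,127)),('s0',S(252,372)));print('knob top',kn)
hd=tri(('t0',T(353,48)),('s0',S(67,321)));print('head tip',hd)
h1=atz('t0',T(108,159),.025);h2=atz('t0',T(66,174),.025);print(h1,h2)
h3=atz('s0',S(336,465),.025);h4=atz('s0',S(294,451),.025);print(h4,h3)
pt=atz('s0',S(195,358),.097);print('post tip',pt)
for a,b in((hd[0],kn[0]),(hd[0],h2),(hd[0],h3),(kn[0],pt)):print(np.degrees(np.arctan2(*(b-a)[1::-1])),np.linalg.norm((b-a)[:2]))
```

```text
sleeve top (array([0.6029, 0.2522, 0.0372]), [0.00027197952292878235, 0.0002719795229288647])
knob top (array([ 0.5729, -0.0335,  0.0981]), [6.599120752819894e-05, 6.5991207528312e-05])
head tip (array([ 0.6377, -0.207 ,  0.0953]), [0.001876401621619957, 0.0018764016216199506])
[0.56   0.0037 0.025 ] [0.5471 0.0414 0.025 ]
[0.5608 0.0046 0.025 ] [0.548  0.0427 0.025 ]
post tip [ 0.5933 -0.0829  0.097 ]
110.45238026857488 0.1851832581967136
110.0300851353548 0.26431944242213373
109.75162733948459 0.2652447529868939
-67.62755216112431 0.053446073358444486
```

send_rows([
  [[1,0.111,-0.061,0,0],[1,0.111,-0.061,0,0],[1,0.111,-0.061,0,0],[1,0.111,-0.061,0,0],[1,0.111,-0.061,0,0],[1,0.111,-0.061,0,0],[1,0.111,-0.061,0,0],[1,0.111,-0.061,0,0],[1,0.111,-0.061,0,0],[1,0.111,-0.061,0,0]],
])

```text
time: 0.98
tcp_pos: [0.4697, 0.323, 0.208]
tcp_rot: [0.13, 0.992, -0.0, -0.0]
force: [-0.9, 0.8, 0.5]
grip_width: 0.999
gripper_force: 0.0
```

send_rows([
  [[0.6,0.111,-0.061,-0.05,0],[0.6,0.111,-0.061,-0.05,0],[0.6,0.111,-0.061,-0.05,0],[0.6,0.111,-0.061,-0.05,0],[0.6,0,0,0,0],[0.6,0,0,0,0]],
])

```text
time: 1.48
tcp_pos: [0.602, 0.2492, 0.1456]
tcp_rot: [0.132, 0.991, -0.001, -0.002]
force: [-0.1, 0.0, 0.5]
grip_width: 0.597
gripper_force: 0.0
```

Run:
```python
from h import *
np.set_printoptions(precision=4,suppress=True)
s=readout.observe();print(s['time'],s['tcp_pos'],s['tcp_rot'],s['grip_width'])
snap('wrist','w1')
print(proj('w1',(.603,.252,.04),True),proj('w1',(.603,.252,0),True),proj('w1',(.592,-.085,.097),True))
cv2.imwrite('pics/w1b.png',cv2.resize(cv2.imread('pics/w1.png'),(800,500)))
```

```text
1.4833 [0.602  0.2492 0.1456] [ 0.1316  0.9913 -0.0007 -0.0019] 0.5965221231102473
(np.float64(327.60312537604443), np.float64(192.5836778726618)) (np.float64(327.1424428365135), np.float64(182.41952917314688)) (np.float64(43.27049040463527), np.float64(272.0170010148561))
```

View pics/w1b.png

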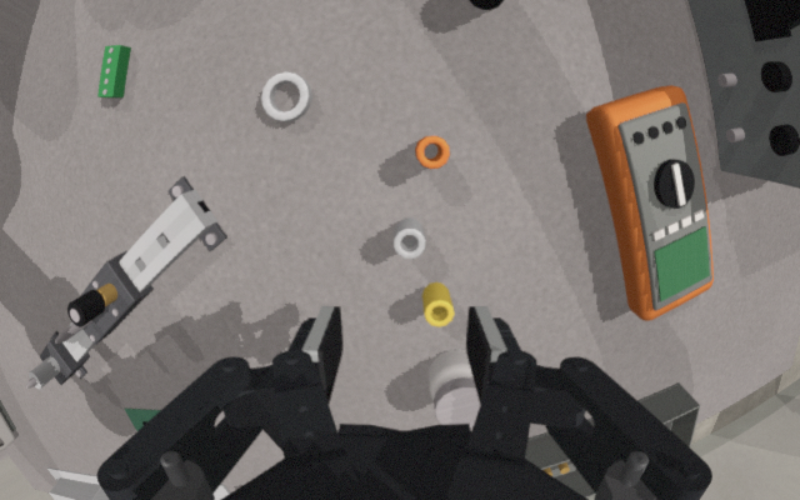

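The wrist view shows the grey sleeve's rim at (409.5,243), about 1.8 px from the prediction, between orange (432,152) and yellow (439,310).

Run:
```python
from h import *
np.set_printoptions(precision=4,suppress=True)
o=[('t0',(248.4,180.1)),('s0',(382,282.2)),('w1',(327.2,194.0),True)]
print(tri(*o));
for a in o: print(atz(a[0],a[1],.04,*a[2:]))
```

```text
(array([0.6036, 0.2519, 0.0381]), [0.0010649763458808106, 0.0003825861688070753, 0.0012553488471270253])
[0.6022 0.2518 0.04  ]
[0.6052 0.2532 0.04  ]
[0.6042 0.2513 0.04  ]
```

send_rows([
  [[0.6,0.009,0.004,-0.1,0],[0.6,0,0,-0.1,0],[0.6,0,0,-0.1,0],[0.6,0,0,-0.08,0],[0.6,0,0,0,0],[0.6,0,0,0,0]],
])

```text
time: 2.03
tcp_pos: [0.603, 0.2533, 0.0345]
tcp_rot: [0.129, 0.992, -0.0, -0.001]
force: [0.6, 0.1, 1.0]
grip_width: 0.599
gripper_force: 0.0
```

send_rows([
  [[0.6,0.002,0,-0.05,0],[0.6,0,0,-0.04,0],[0.6,0,0,0,0],[0.1,0,0,0,0],[0.1,0,0,0,0],[0.1,0,0,0,0],[0.1,0,0,0,0],[0.1,0,0,0,0]],
])

```text
time: 2.7
tcp_pos: [0.6057, 0.2526, 0.0088]
tcp_rot: [0.13, 0.992, 0.001, 0.001]
force: [-0.7, -0.5, 5.5]
grip_width: 0.242
gripper_force: 58.9
```

send_rows([
  [[0.1,0,0,0.125,0],[0.1,0,0,0.125,0],[0.1,0,0,0.125,0],[0.1,0,0,0.125,0],[0.1,0,-0.105,0,-0.038],[0.1,0,-0.105,0,-0.038],[0.1,0,-0.105,0,-0.038],[0.1,0,-0.105,0,-0.038]],
])

```text
time: 3.37
tcp_pos: [0.6046, 0.1252, 0.1577]
tcp_rot: [0.363, 0.932, 0.0, 0.0]
force: [-0.1, -0.0, -0.0]
grip_width: 0.234
gripper_force: 59.1
```

send_rows([
  [[0.1,0,-0.105,0,-0.038],[0.1,0,-0.105,0,-0.038],[0.1,0,-0.105,0,-0.038],[0.1,0,-0.105,0,-0.038],[0.1,0,-0.105,0,0],[0.1,0,-0.105,0,0],[0.1,0,-0.105,0,0],[0.1,0,-0.105,0,0],[0.1,0,0,0,0],[0.1,0,0,0,0]],
])

```text
time: 4.2
tcp_pos: [0.6046, -0.1275, 0.1572]
tcp_rot: [0.573, 0.82, 0.0, -0.0]
force: [-0.8, 0.6, -0.0]
grip_width: 0.238
gripper_force: 59.1
```

Run:
```python
from h import *
np.set_printoptions(precision=4,suppress=True)
s=readout.observe();print(s['time'],s['tcp_pos'],s['tcp_rot'],s['grip_width'],s['force'])
snap('wrist','w2')
print(proj('w2',(.592,-.085,.097),True),proj('w2',(.573,-.0335,.097),True),proj('w2',s['tcp_pos'],True))
i=cv2.imread('pics/w2.png')[80:330,160:493];cv2.imwrite('pics/w2b.png',cv2.resize(i,None,fx=2.4,fy=2.4,interpolation=cv2.INTER_CUBIC))
```

```text
4.2 [ 0.6046 -0.1275  0.1572] [ 0.5725  0.8199  0.0001 -0.    ] 0.23777185250249214 [-0.8411  0.5785 -0.044 ]
(np.float64(327.0939302171151), np.float64(149.20559066516802)) (np.float64(327.1435615266654), np.float64(73.95933191410478)) (np.float64(323.1457791359269), np.float64(239.05543036469413))
```

View pics/w2b.png

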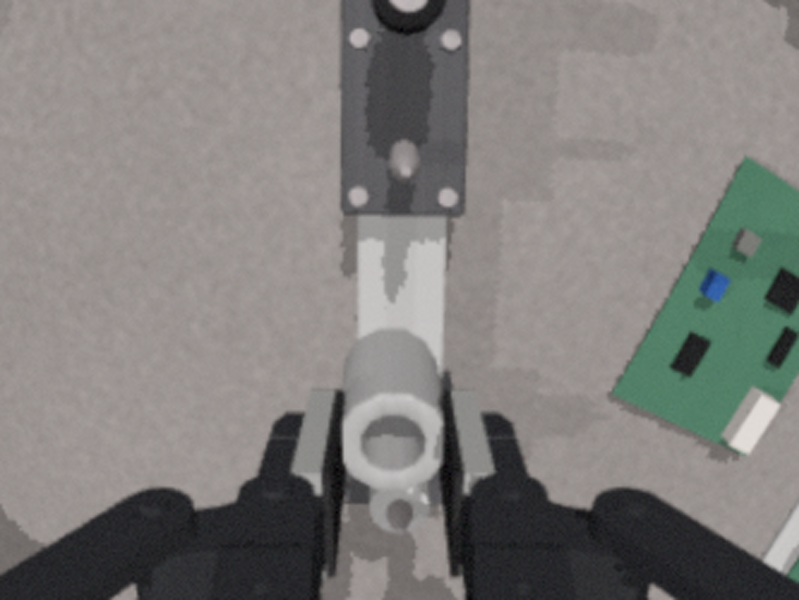

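Wrist view shows post tip at crop (405,172) and held sleeve top rim centre at (393,441). The knob is above at (408,0).

Run:
```python
from h import *
np.set_printoptions(precision=4,suppress=True)
c=lambda x,y:(160+x/2.4-.3,80+y/2.4-.3)
print('post',tri(('w2',c(405,172),True),('s0',(235+195/3.333-.4,185+58/3.333-.4))),atz('w2',c(405,172),.097,True))
print('sleeve top',atz('w2',c(393,441),.19,True),atz('w2',c(393,441),.187,True))
print('deck end', [atz('w2',c(*q),.042,True) for q in((342,214),(465,214),(359,38),(451,39),(358,196),(448,196))])
print('knob underside/top',atz('w2',c(410,-5),.096,True))
```

```text
post (array([ 0.5927, -0.0855,  0.0954]), [0.0012248414004441977, 0.0012248414004441999]) [ 0.5935 -0.0862  0.097 ]
sleeve top [ 0.6042 -0.1258  0.19  ] [ 0.6047 -0.1274  0.187 ]
deck end [array([ 0.5799, -0.1164,  0.042 ]), array([ 0.6242, -0.1   ,  0.042 ]), array([ 0.5633, -0.0512,  0.042 ]), array([ 0.5954, -0.0396,  0.042 ]), array([ 0.5834, -0.1077,  0.042 ]), array([ 0.6155, -0.0958,  0.042 ])]
knob underside/top [ 0.5762 -0.0351  0.096 ]
```

send_rows([
  [[0.1,-0.018,0.067,0,0],[0.1,-0.018,0.066,0,0],[0.1,0,0,-0.075,0],[0.1,0,0,-0.075,0],[0.1,0,0,0,0],[0.1,0,0,0,0]],
])

```text
time: 4.75
tcp_pos: [0.5934, -0.0843, 0.1117]
tcp_rot: [0.57, 0.821, -0.0, -0.001]
force: [1.0, -0.6, -0.1]
grip_width: 0.238
gripper_force: 59.1
```

Run:
```python
from h import *
np.set_printoptions(precision=4,suppress=True)
s=readout.observe();print(s['time'],s['tcp_pos'],s['tcp_rot'],s['grip_width'],s['force'])
snap('wrist','w3');snap('scene','s3');snap('top','t3')
i=cv2.imread('pics/w3.png')[160:310,260:390];j=cv2.imread('pics/s3.png')[165:240,250:340]
a=cv2.resize(i,(390,450),interpolation=cv2.INTER_CUBIC);b=cv2.resize(j,(405,338),interpolation=cv2.INTER_CUBIC)
b=np.vstack([b,np.zeros((112,405,3),np.uint8)]);cv2.imwrite('pics/m3.png',np.hstack([a,b]))
```

```text
4.75 [ 0.5934 -0.0843  0.1117] [ 0.5705  0.8213 -0.0003 -0.0013] 0.23845067889700675 [ 0.9612 -0.5761 -0.0637]
```

View pics/m3.png

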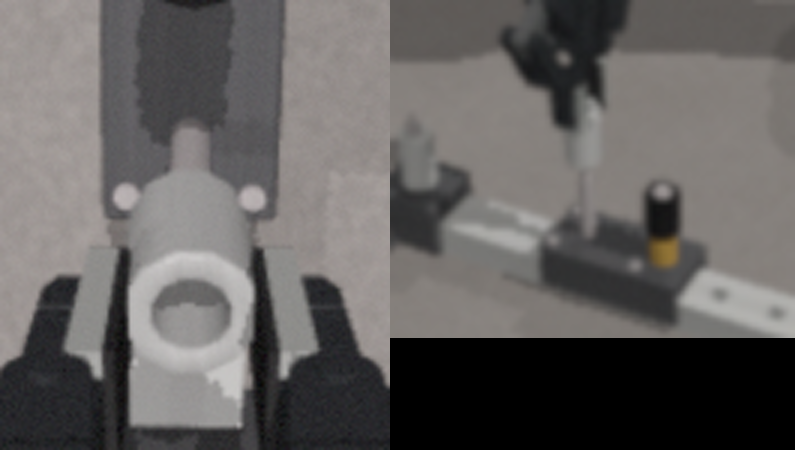

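Wrist crop: the post centre column 190 matches the sleeve centre at 191. In the scene view the post runs straight into the sleeve bottom at (584,165), so they are aligned. Descending.

send_rows([
  [[0.1,0,0,-0.03,0],[0.1,0,0,-0.03,0],[0.1,0,0,-0.02,0],[0.1,0,0,0,0]],
])

```text
time: 5.23
tcp_pos: [0.5929, -0.0856, 0.0863]
tcp_rot: [0.571, 0.821, -0.001, -0.002]
force: [-0.1, 0.5, -1.4]
grip_width: 0.237
gripper_force: 59.1
```

send_rows([
  [[0.1,0,0,-0.04,0],[0.1,0,0,-0.04,0],[0.1,0,0,-0.02,0],[0.1,0,0,0,0]],
])

```text
time: 5.57
tcp_pos: [0.593, -0.0856, 0.0567]
tcp_rot: [0.571, 0.821, -0.0, -0.001]
force: [-0.4, 0.8, 0.1]
grip_width: 0.241
gripper_force: 59.1
```

send_rows([
  [[0.1,0,0,-0.015,0],[0.1,0,0,-0.009,0],[0.1,0,0,0,0]],
])

```text
time: 5.82
tcp_pos: [0.5943, -0.0859, 0.0511]
tcp_rot: [0.571, 0.821, 0.0, 0.0]
force: [0.2, -0.1, 0.2]
grip_width: 0.24
gripper_force: 59.1
```

send_rows([
  [[0.1,0,0,-0.004,0],[0.1,0,0,0,0],[0.6,0,0,0,0],[0.6,0,0,0,0],[0.6,0,0,0,0],[0.6,0,0,0,0],[0.6,0,0,0,0],[0.6,0,0,0,0]],
])

```text
time: 6.48
tcp_pos: [0.594, -0.0858, 0.0497]
tcp_rot: [0.571, 0.821, -0.0, -0.0]
force: [-0.2, 0.0, -0.7]
grip_width: 0.601
gripper_force: 0.0
```

send_rows([
  [[0.6,0,0,0.1,0],[0.6,0,0,0.12,0],[0.6,0,0,0.12,0],[0.6,0,0,0,0],[0.6,0,0,0,0]],
])

```text
time: 6.9
tcp_pos: [0.5954, -0.0861, 0.1543]
tcp_rot: [0.571, 0.821, 0.001, 0.003]
force: [0.5, -0.0, 0.1]
grip_width: 0.597
gripper_force: 0.0
```

Run:
```python
from h import *
np.set_printoptions(precision=4,suppress=True)
s=readout.observe();print(s['time'],s['tcp_pos'],s['tcp_rot'],s['grip_width'],s['force'])
snap('wrist','w4');snap('scene','s4')
i=cv2.imread('pics/w4.png')[60:310,240:410];j=cv2.imread('pics/s4.png')[165:240,250:340]
a=cv2.resize(i,None,fx=2.4,fy=2.4,interpolation=cv2.INTER_CUBIC);b=cv2.resize(j,(360,300),interpolation=cv2.INTER_CUBIC)
b=np.vstack([b,np.zeros((300,360,3),np.uint8)]);cv2.imwrite('pics/m4.png',np.hstack([a,b]))
for p in((.573,-.0335,.096),(.575,-.034,.096)):u=proj('w4',p,True);print((u[0]-240)*2.4,(u[1]-60)*2.4)
```

```text
6.9 [ 0.5954 -0.0861  0.1543] [0.5711 0.8209 0.0009 0.0025] 0.5967626165519437 [ 0.5215 -0.0014  0.0939]
189.98747586929812 171.5983627438893
195.69836043106935 175.45805823697296
```

View pics/m4.png

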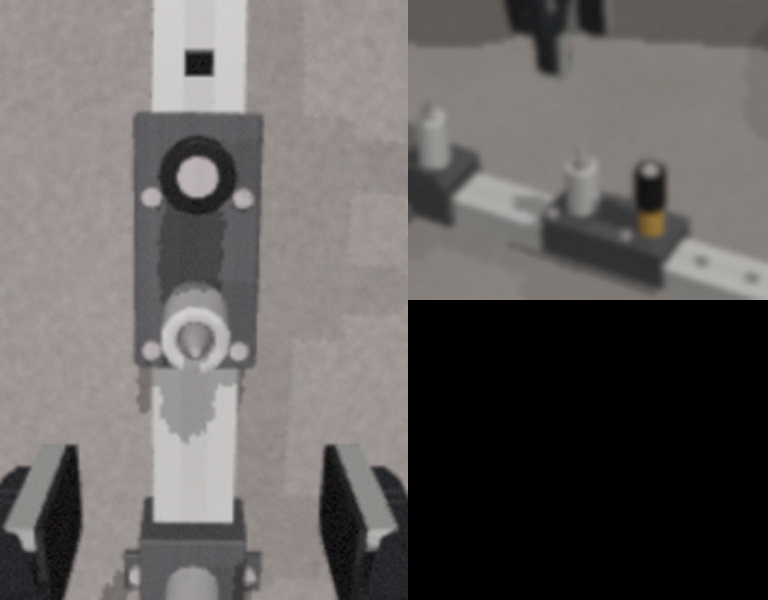

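The sleeve sits down on the deck, with the post tip showing at (196,335) in its bore. Knob top is at (198,177), which puts it at about (0.5755,-0.034).

send_rows([
  [[0.6,-0.031,0.086,0,0],[0.6,-0.031,0.086,0,0],[0.6,0,0,-0.1,0],[0.6,0,0,-0.1,0],[0.6,0,0,-0.07,0],[0.6,0,0,-0.043,0],[0.6,0,0,0,0],[0.6,0,0,0,0]],
])

```text
time: 7.67
tcp_pos: [0.5742, -0.034, 0.0562]
tcp_rot: [0.571, 0.821, -0.001, -0.002]
force: [0.1, -0.9, 0.7]
grip_width: 0.6
gripper_force: 0.0
```

send_rows([
  [[0.1,0,0,0,0],[0.1,0,0,0,0],[0.1,0,0,0,0],[0.1,0,0,0,0],[0.1,0,0,0,0],[0.1,0,0,0,0]],
])

```text
time: 8.17
tcp_pos: [0.5758, -0.0345, 0.0592]
tcp_rot: [0.571, 0.821, 0.0, 0.001]
force: [-2.5, -0.0, 6.4]
grip_width: 0.247
gripper_force: 59.0
```

send_rows([
  [[0.1,0,0,0.02,0],[0.1,0,0,0.02,0],[0.1,0,0,0.02,0],[0.1,0,0,0,0],[0.1,0,0,0,0]],
])

```text
time: 8.58
tcp_pos: [0.5754, -0.0342, 0.0757]
tcp_rot: [0.571, 0.821, 0.0, -0.0]
force: [2.3, -1.1, -9.9]
grip_width: 0.245
gripper_force: 59.2
```

send_rows([
  [[0.1,-0.0112,0.0314,0,0],[0.1,-0.0112,0.0314,0,0],[0.1,-0.0112,0.0314,0,0],[0.1,-0.0112,0.0314,0,0],[0.1,0,0,0,0],[0.1,0,0,0,0]],
])

```text
time: 9.08
tcp_pos: [0.5614, 0.0051, 0.0758]
tcp_rot: [0.571, 0.821, 0.0, -0.001]
force: [1.3, 2.8, -10.4]
grip_width: 0.249
gripper_force: 59.2
```

send_rows([
  [[0.1,0,0,-0.02,0],[0.1,0,0,-0.015,0],[0.1,0,0,-0.015,0],[0.1,0,0,0,0],[0.1,0,0,0,0]],
])

```text
time: 9.5
tcp_pos: [0.5621, 0.0033, 0.0607]
tcp_rot: [0.571, 0.821, 0.0, -0.0]
force: [2.3, 2.1, -6.9]
grip_width: 0.249
gripper_force: 59.6
```

send_rows([
  [[0.1,0,0,-0.006,0],[0.1,0,0,-0.006,0],[0.1,0,0,0,0],[0.1,0,0,0,0],[0.1,0,0,0,0],[0.1,0,0,0,0]],
])

```text
time: 10.0
tcp_pos: [0.5625, 0.0028, 0.0592]
tcp_rot: [0.571, 0.821, 0.0, 0.001]
force: [-3.1, 0.9, 5.7]
grip_width: 0.249
gripper_force: 60.9
```

Run:
```python
from h import *
np.set_printoptions(precision=4,suppress=True)
s=readout.observe();print(s['time'],s['tcp_pos'],s['grip_width'],s['force'])
snap('scene','s5')
b=cv2.imread('pics/s5.png')[165:255,235:355];cv2.imwrite('pics/m5.png',cv2.resize(b,None,fx=5,fy=5,interpolation=cv2.INTER_CUBIC))
```

```text
10.0 [0.5625 0.0028 0.0592] 0.24905351587749594 [-3.0944  0.8575  5.6592]
```

View pics/m5.png

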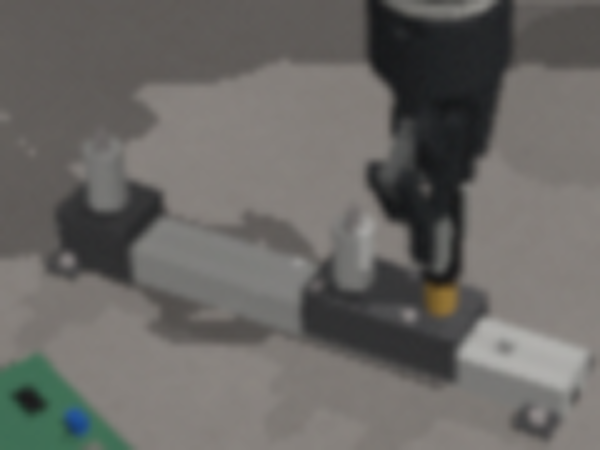

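The carriage is one hole out, with a single free hole left at (507,347). The sleeve is on its post at (352,255). TCP z and the upward reaction match the values from when the pin was home at the start. Handing in.

```bash
python3 -c "
from rig import manip;print(manip.job_done())"
```

```text
the job is handed in; nothing more can be done
None
```

I've handed the job in: by the camera and force readings, the sleeve is on the carriage's post, the carriage is one hole out with the pin home, and the gripper still holds the knob; no verdict came back.

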